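Close up the tile-sealer bottle

TASK

Close up the tile-sealer bottle in the wooden holder: screw its loose lid clockwise until it is tight, then press the narrow snap cap mouth down onto the spout until it clicks, and keep pressing after the click until it is fully home on the black sealing ring. Finish while still holding the cap pressed fully home; do not let go. Leave the wide cap and the other loose things on the bench where they are.

Things in the scene. Friction and masses are not known exactly. Their poses are not given: they have to be found in the camera images.
- bottle: White bottle, 66 mm diameter, fast in a light wooden block 110 x 110 x 30 mm that does not move. Origin: centre of the block's underside on the bench, z up the bottle's axis. Shoulder slopes in from 72 to 84 mm above the bench; a small rib on it, on the bottle's own +x side, marks where the lid's rib stands when tight. The lid, 54 mm diameter, spans 88 to 112 mm above the bench.
- screw_lid (a joint): Turning of the round ribbed grey lid about the bottle's vertical axis, rad: 0 = tight against its stop, positive = loosened. Tighten clockwise seen from above; at the start 0.7 to 1.2 rad are left to turn. It does not rise or sink, turns at about 0.12 N m and stays where it is left. A small rib on its top edge shows its angle.
- lid_top (a point): Centre of the lid's flat top, 112 mm above the bench; z up, x towards the lid's rib. On it stands the white spout: 18 mm diameter, 30 mm high, top 6 mm tapering to 12 mm, with four sprung round lugs, 24 mm across, centred 13.5 mm above the lid. Round its foot a sprung black sealing ring, 36 mm diameter, top 9 mm above the lid when free, giving 1 mm per 1.8 N.
- snap_cap: The narrow cap: grey, round, 38 mm tall, 32 mm diameter, flange 40 mm diameter and 3.5 mm high at the mouth; about 25 g. Stands upright, mouth down, on the bench; origin at the centre of the mouth's underside, z up. Mouth opening 21 mm, bore above the lip 25 mm, 25.5 mm deep.
- cap_top (a point): Centre of the narrow cap's top, 38 mm above its mouth. On the spout (centre within 2 mm) the mouth meets the lugs 16.5 mm above the lid; 6 to 11 N push it over, the force drops at the click (12 to 10 mm), the ring is met at 9 mm; fully home, spout tip hard against the cap's inside, is 4.5 mm: 7 to 8 N hold it there and the force climbs steeply past it. Let go, it rises to 7.5 mm.
- wide_cap: A cap of the same grey plastic that does not fit: 24 mm tall, 49 mm diameter, flange 56 mm; stands mouth down, origin at the centre of its underside. May stand where the narrow one stood in another case.
- tile: Loose blue ceramic tile 50 x 50 x 8 mm lying flat; origin at the centre of its underside.
- tape_roll: Roll of paper tape lying flat, 80 mm diameter, 24 mm high; origin at the centre of its underside.
- tile_jar: Glass jar with a metal lid, 70 mm diameter, 100 mm tall; origin at the centre of its underside.
- putty_knife: Putty knife lying flat along its own x axis, handle to -x; origin near its middle.

How it is judged:
On the way, in this order (a step that is already met when the one before it is completed fails the run):
1. the lid is screwed tight (value of joint screw_lid below 0.1 rad), for 0.2 s.
2. the narrow cap has clicked over the lugs of the spout (z of snap_cap in the frame of lid_top below 0.0088 m and horizontal distance between snap_cap and lid_top below 0.004 m), for 0.1 s.
At the end, for the whole second after the job is handed in: Lid within 0.12 rad of tight; narrow cap upright (0.12 rad) and centred (4 mm) on the spout, its mouth less than 6.1 mm above the lid top (home is 4.5), at rest, still pressed there: fingers touch it with over 2 N and it presses on the lid with over 3 N (value of joint screw_lid below 0.12 rad and z of snap_cap in the frame of lid_top between 0.001 and 0.0061 m and horizontal distance between snap_cap and lid_top below 0.004 m and angle between snap_cap's own z axis and vertical below 0.12 rad and contact force between the fingers and snap_cap above 2 N and contact force between snap_cap and screw_lid above 3 N and linear speed of snap_cap below 0.02 m/s); the arm keeps its last pose, push and grip.
It fails at once if the wide cap is moved more than 30 mm (distance of wide_cap from where it was at the start of the episode above 0.03 m).
It fails at once if the tile is moved more than 30 mm (distance of tile from where it was at the start of the episode above 0.03 m).
It fails at once if the tape roll is moved more than 30 mm (distance of tape_roll from where it was at the start of the episode above 0.03 m).
It fails at once if the jar is moved more than 30 mm or tipped (distance of tile_jar from where it was at the start of the episode above 0.03 m or angle between tile_jar's own z axis and vertical above 0.3 rad).
It fails at once if the putty knife is moved more than 30 mm (distance of putty_knife from where it was at the start of the episode above 0.03 m).
It also fails if it takes over 64 s, if anything falls off the work surface, if the arm or the gripper's body presses on something with over 40 N, if the wrist force passes 120 N, or if a joint passes its speed limit or range.

ROBOT

A 6-joint arm with a two-finger parallel gripper is mounted at the origin on the work surface. World frame = base frame: x ahead of the robot, y to its left, z up, the work surface at z = 0. Lengths are in m, angles in rad, forces in N, time in s.
With the tool pointing down it reaches from about 0.3 to 0.75 m from the base axis. Payload 8.5 kg.
Tool frame: the origin (TCP) lies at the very end of the fingers, on their centre line; the grasp point (between the pads) lies manip.pinch_z behind it (manip.pinch_z is the distance from the TCP to the grasp point, in m); z points along the fingers, y is the line along which they close (so a half turn about z gives the same grasp; the last joint's range is limited). The gripper opens to 88 mm and grips with 3 to 60 N. Pads are 18 mm wide; open, the fingers measure 123 mm over their backs; the gripper's body (75 mm by 187 mm) begins 45 mm behind the grasp point.
Start: joints at [1.085, 0.381, 1.297, -0, 1.464, -0.215], TCP at [0.147, 0.53, 0.239] pointing down, gripper open.
Joint ranges: [-3.11, 3.11], [-0.89, 2.33], [0.22, 2.48], [-1.42, 4.56], [0.17, 2.85], [-2.88, 2.88]. Speed limits (rad/s): [2.39, 2.39, 3.14, 3.14, 3.14, 3.14].

INTERFACE

Orientations are given as a unit quaternion [x, y, z, w].
In Python, from bench import sensors, optics, ticket, manip gives the robot as it stands.
- The arm moves only by the shell command python3 -m crank 'ROWS' [FORCE]. ROWS is JSON, a list of rows, each a list of 5 numbers: the opening, from -1 (shut) to 1 (fully open), then the shift along the tool's x, y, z in units of 200 mm (1.0 is 200 mm), then the turn about the tool's z in units of 0.5 rad (1.0 is 0.5 rad). In form: [[fingers, dx, dy, dz, spin], ...]. A call has 1 to 12 rows; each row is the pose to reach, as a shift and turn from the pose commanded when the call began, along the tool's axes at that moment; what a row does not reach only later rows make up. A row lasts 1/12 s, in which the tool goes at most 41.7 mm and 7.16 degrees, less where a joint would pass 70% of its speed; a pose out of reach is approached as far as the arm can. A call with a number of a shift or a turn outside -1 to 1 is refused whole. A call with a gripper value outside its range is refused whole. The fingers move at their own pace and stop on an object; FORCE is the grip in N (left out, the last holds). Time passes only in rows, so rows that repeat a pose let the fingers close. It gives the time, the measured TCP pose, the force, the opening and the grip force at its end, in the units of the state.
- sensors.sense(): the state, without advancing time (a new reading comes with each control period).
- optics.grab_frame(name): name is "side" or "top" or "wrist"; returns the picture (384x512x3 uint8, red, green, blue); there is no depth.
- optics.camera_model(name): a dict with "fx", "fy", "cx", "cy" (pixels), "R" (3x3) and "t" (3): a world point X has camera coordinates R X + t. Camera axes: x right, y down, z forward; pixel columns grow to the right and rows downward; lengths in m; the calibration is good to about 2 mm. A picture is of the moment at which its call begins: read the wrist's pose just before it. camera_model takes no time and is no camera call; for the wrist camera it gives the pose at the moment of the call.
- ticket.hand_in(): hands the job in; it is judged then, once.
The state is a dict: "time": time; "joint_positions": joint angles; "joint_velocities": joint speeds; "joint_torque": joint torques, N m; "tool_pos": TCP position; "tool_rot": TCP orientation; "force": force on the tool from outside, world axes, zero at the start; "wrist_torque": the same for the moment, N m; "grip_width": finger opening in m; "finger_force": force on a finger pad.
Only numpy, scipy, OpenCV 4.12 (cv2) and the standard library are available. Lean on these libraries where they do the work, as an engineer would, in place of code of your own. Each camera call takes 0.05 s, during which the arm holds its last target. There are 200 camera calls.

## Working session

There is one attempt and no reset: what is moved stays moved. The work goes in short steps, Python scripts to look and compute and a shell command to move; the robot and the scene stay as the last step left them, time stands still between calls to the robot, and variables do not carry over. Pictures are saved under pics/ and viewed, at most 10 in all, crops included, and the job is handed in when it is done.

```bash
mkdir -p pics; ls; python3 - <<'E'
from bench import sensors, optics, ticket, manip
import cv2
print(manip.pinch_z, sensors.sense())
for n in ("top","side"):
    cv2.imwrite(f"pics/{n}0.png",cv2.cvtColor(optics.grab_frame(n),cv2.COLOR_RGB2BGR))
    print(optics.camera_model(n))
E
```

```text
pics
0.0187 {'time': 0.0, 'joint_positions': array([ 1.08471662e+00,  3.81185751e-01,  1.29827165e+00, -3.82273817e-06,
        1.46361474e+00, -2.15306932e-01]), 'joint_velocities': array([ 0.00075092, -0.00045722, -0.0007258 ,  0.00035685, -0.0005682 ,
        0.00098258]), 'joint_torque': array([-6.76120435e-04, -4.37923515e+01, -2.24558598e+01,  7.13285152e-02,
        3.52159236e-02, -1.14827203e-04]), 'tool_pos': array([0.14697913, 0.52969435, 0.23813961]), 'tool_rot': array([ 1.34972930e-01,  9.90849010e-01, -6.95373335e-04, -2.52354171e-04]), 'force': array([-0.12209967, -0.86264581,  0.63122807]), 'wrist_torque': array([-0.0450145 ,  0.04443491,  0.01249422]), 'finger_force': 0.0, 'grip_width': 0.08822738015057412}
{'fx': 384.1648725190229, 'fy': 384.1648725190229, 'cx': 247.20960774798525, 'cy': 193.23035300587605, 'R': array([[ 0.0297305 , -0.99945363, -0.01444106],
       [-0.99851351, -0.02903605, -0.04612667],
       [ 0.04568215,  0.01579096, -0.99883121]]), 't': array([0.01202669, 0.56106562, 1.075683  ])}
{'fx': 446.1031570882932, 'fy': 446.1031570882932, 'cx': 254.00337259521433, 'cy': 196.42846523764499, 'R': array([[ 0.98877473, -0.14919691, -0.00805074],
       [-0.10060225, -0.62494874, -0.77415648],
       [ 0.11047045,  0.76627629, -0.63294307]]), 't': array([-0.57420736,  0.15442131,  1.1234423 ])}
```

View pics/top0.png

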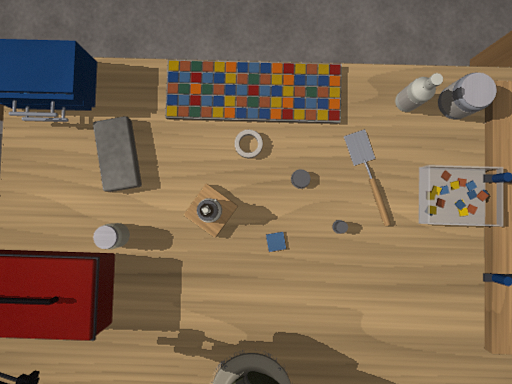

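View pics/side0.png

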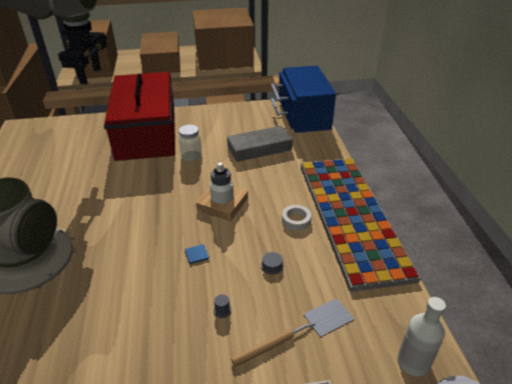

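The top view shows the bottle's lid at about (207,210) and the block around (212,211). The narrow cap is at (340,227), the wide cap at (301,179), the tile at (277,242), the tape at (249,143), the jar at (107,237) and the knife at about (370,180). The side view agrees, with the narrow cap at (222,306) and the lid at (221,178).

```bash
cat > h.py <<'E'
from bench import sensors, optics
import numpy as np, cv2
from scipy.spatial.transform import Rotation as Ro
def at(m,u,v,z):
    d=m["R"].T@[(u-m["cx"])/m["fx"],(v-m["cy"])/m["fy"],1]; c=-m["R"].T@m["t"]
    return c+d*(z-c[2])/d[2]
def px(m,X):
    p=m["R"]@np.array(X)+m["t"]; return np.array([m["fx"]*p[0]/p[2]+m["cx"],m["fy"]*p[1]/p[2]+m["cy"]])
def tool(X,yaw=None):
    "shift to X (TCP) in row units"
    s=sensors.sense(); R=Ro.from_quat(s["tool_rot"]).as_matrix()
    return R.T@(np.array(X)-s["tool_pos"])/0.2
def snap(n,f,box=None,k=1):
    m=optics.camera_model(n); im=cv2.cvtColor(optics.grab_frame(n),cv2.COLOR_RGB2BGR)
    if box: im=im[box[1]:box[3],box[0]:box[2]]
    cv2.imwrite("pics/"+f,cv2.resize(im,None,fx=k,fy=k,interpolation=cv2.INTER_CUBIC)); return m
E
python3 - <<'E'
from h import *
import cv2
a=cv2.imread("pics/top0.png")
f=lambda i,x,y,w,k:cv2.resize(i[y:y+w,x:x+w],(390,390),interpolation=cv2.INTER_CUBIC)
cv2.imwrite("pics/c1.png",np.hstack([f(a,177,180,60,1),f(a,310,197,60,1)]))
m=optics.camera_model("top")
for n,u,v,z in [("lid",207,210,.112),("cap",340,227,.038),("wide",301,179,.024),("tile",277,242,.008),("jar",107,237,.1),("tape",249,143,.024),("knifehandle",388,222,.01)]: print(n,at(m,u,v,z))
ms=optics.camera_model("side");print(at(ms,222,299,.038),at(ms,221,178,.112))
w=optics.camera_model("wrist");s=sensors.sense();R=Ro.from_quat(s["tool_rot"]).as_matrix()
c=-w["R"].T@w["t"];print("cam in tool",R.T@(c-s["tool_pos"]),R.T@w["R"].T, w["fx"]);print(R)
E
```

```text
lid [0.50972858 0.12916514 0.112     ]
cap [ 0.4738781  -0.22956259  0.038     ]
wide [ 0.60428767 -0.12127704  0.024     ]
tile [ 0.425173   -0.05970901  0.008     ]
jar [0.43166923 0.3892093  0.1       ]
tape [0.70196627 0.02751199 0.024     ]
knifehandle [ 0.49103754 -0.37035918  0.01      ]
[ 0.47514154 -0.23422476  0.038     ] [0.508515  0.1051072 0.112    ]
cam in tool [ 0.06814333  0.00085578 -0.14533425] [[-7.77952161e-04 -9.64250698e-01 -2.64990539e-01]
 [ 9.99999686e-01 -7.89935385e-04 -6.13462295e-05]
 [-1.50172259e-04 -2.64990504e-01  9.64251010e-01]] 283.93769119444175
[[-9.63546525e-01  2.67540173e-01 -5.92379774e-04]
 [ 2.67540687e-01  9.63545929e-01 -1.10570573e-03]
 [ 2.74964419e-04 -1.22388460e-03 -9.99999213e-01]]
```

View pics/c1.png

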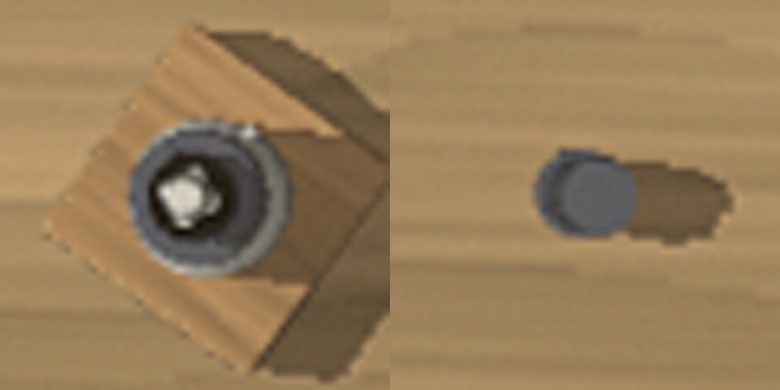

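```bash
python3 - <<'E'
from h import *
m=optics.camera_model("top")
print(at(m,208.2,210,.112),at(m,205.9,209.5,.142),at(m,342,227.3,.038), at(m,212,208,.03))
print(tool([.16,.35,.25]),tool([.22,.25,.25]))
E
```

```text
[0.50982048 0.12607192 0.112     ] [0.51092394 0.12838166 0.142     ] [ 0.47322243 -0.23505264  0.038     ] [0.51562834 0.12517427 0.03      ]
[-0.30297226 -0.8486421  -0.05791588] [-0.72580657 -1.25015301 -0.05754074]
```

```bash
python3 -m crank '[[1,-0.06,-0.17,-0.06,0],[1,-0.12,-0.34,-0.06,0],[1,-0.18,-0.5,-0.06,0],[1,-0.24,-0.68,-0.06,0],[1,-0.3,-0.85,-0.06,0],[1,-0.3,-0.85,-0.06,0]]' 20
python3 - <<'E'
from h import *
print(tool([.51,.128,.215]),sensors.sense()["joint_positions"])
E
```

```text
time: 0.6
tool_pos: [0.1585, 0.3458, 0.2505]
tool_rot: [0.136, 0.991, -0.001, -0.0]
force: [0.6, 1.3, 0.8]
grip_width: 0.0882
finger_force: 0.0
[-1.98567301 -0.57495258  0.17869734] [ 8.27509138e-01  6.76631332e-02  1.68690251e+00 -9.32470172e-04
  1.38910225e+00 -4.70409837e-01]
```

```bash
python3 -m crank '[[1,-0.2,-0.06,0.02,0],[1,-0.4,-0.12,0.04,0],[1,-0.6,-0.18,0.06,0],[1,-0.8,-0.24,0.08,0],[1,-1,-0.29,0.09,0]]'
python3 -m crank '[[1,-0.2,-0.06,0.02,0],[1,-0.4,-0.12,0.04,0],[1,-0.6,-0.18,0.06,0],[1,-0.8,-0.24,0.08,0],[1,-0.99,-0.29,0.09,0],[1,-0.99,-0.29,0.09,0],[1,-0.99,-0.29,0.09,0]]'
python3 - <<'E'
from h import *
m=snap("wrist","w1.png",None,1.5)
s=sensors.sense();print(s["time"],s["tool_pos"],s["joint_positions"][5])
print(px(m,[.51,.128,.112])*1.5)
import pickle;pickle.dump(m,open("m1.pkl","wb"))
E
```

```text
time: 1.02
tool_pos: [0.3373, 0.2397, 0.2324]
tool_rot: [0.135, 0.991, -0.0, -0.0]
force: [-0.0, 2.1, 0.3]
grip_width: 0.0881
finger_force: 0.0
time: 1.6
tool_pos: [0.5124, 0.1313, 0.2136]
tool_rot: [0.136, 0.991, -0.0, -0.001]
force: [-0.0, -0.6, -0.7]
grip_width: 0.0881
finger_force: 0.0
1.65 [0.51127963 0.13219814 0.21406737] -1.2706862295519974
[378.03555508 291.69358215]
```

View pics/w1.png

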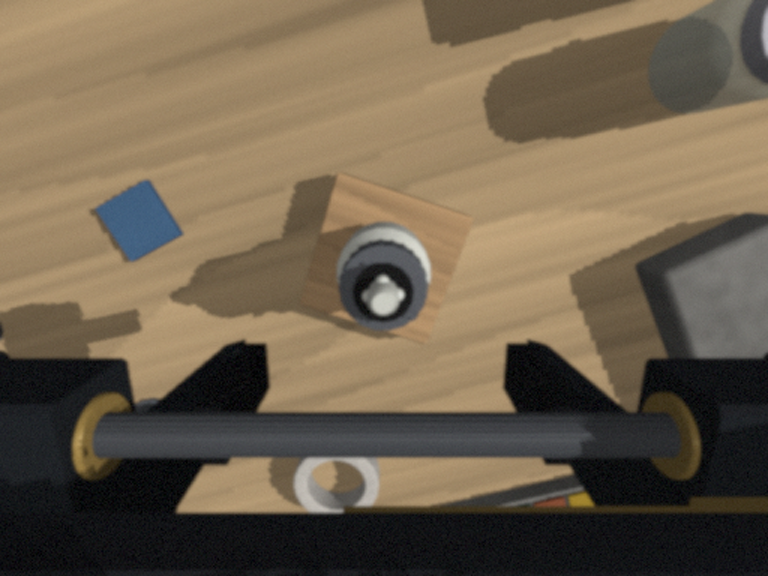

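The lid's disc is centred at about (384,285) in the enlarged picture, with the spout tip at (383,297). The fingers stand left and right of it.

```bash
python3 - <<'E'
from h import *
import pickle;m=pickle.load(open("m1.pkl","rb"))
P=at(m,384/1.5,285/1.5,.112);print(P,at(m,383/1.5,296/1.5,.142))
s=sensors.sense();print(s["tool_pos"],tool([P[0],P[1],.092]))
im=cv2.imread("pics/w1.png")[200:360,300:460];cv2.imwrite("pics/w1c.png",cv2.resize(im,(640,640),interpolation=cv2.INTER_CUBIC))
E
```

```text
[0.50697851 0.13257604 0.112     ] [0.50536191 0.13261583 0.142     ]
[0.51127963 0.13219814 0.21406737] [ 0.02023841 -0.00380615  0.61037122]
```

View pics/w1c.png

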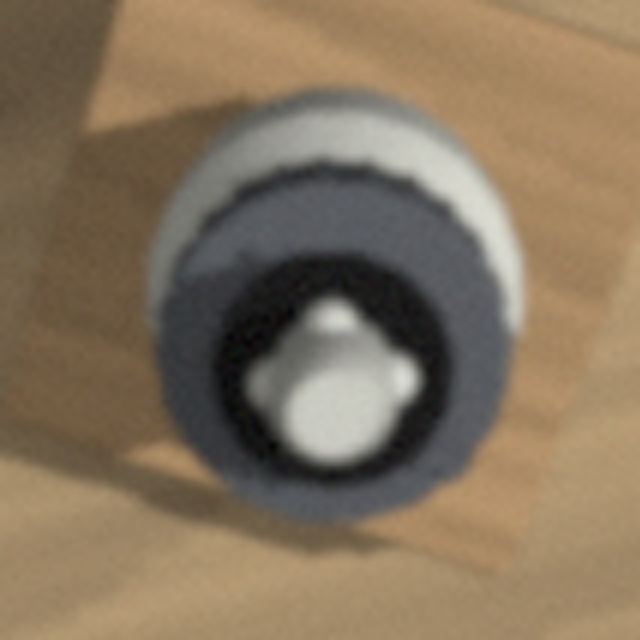

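```bash
python3 -m crank '[[1,0.026,-0.002,0.15,0],[1,0.026,-0.002,0.3,0],[1,0.026,-0.002,0.45,0],[1,0.026,-0.002,0.55,0],[1,0.026,-0.002,0.61,0],[1,0.026,-0.002,0.61,0],[0.2,0.026,-0.002,0.61,0],[0,0.026,-0.002,0.61,0],[-0.2,0.026,-0.002,0.61,0],[-0.2,0.026,-0.002,0.61,0],[-0.2,0.026,-0.002,0.61,0],[-0.2,0.026,-0.002,0.61,0]]' 25
python3 - <<'E'
from h import *
s=sensors.sense();print(s["tool_pos"],s["wrist_torque"],s["joint_positions"][5],s["grip_width"])
E
```

```text
time: 2.65
tool_pos: [0.5057, 0.1312, 0.0934]
tool_rot: [0.135, 0.991, -0.002, -0.0]
force: [-4.7, -12.7, 5.3]
grip_width: 0.0535
finger_force: 25.0
[0.50573121 0.1311627  0.09344591] [-2.09506547  0.73494455 -0.00227198] -1.2689145827068973 0.05352673941342845
```

```bash
python3 -m crank '[[-0.2,0,-0.01,0,0],[-0.2,0,-0.01,0,0],[-0.2,0,-0.01,0,0.2],[-0.2,0,-0.01,0,0.4],[-0.2,0,-0.01,0,0.6],[-0.2,0,-0.01,0,0.8],[-0.2,0,-0.01,0,1],[-0.2,0,-0.01,0,1]]'
python3 - <<'E'
from h import *
s=sensors.sense();print(s["tool_pos"],s["wrist_torque"],s["joint_positions"][5],s["grip_width"])
E
```

```text
time: 3.32
tool_pos: [0.5066, 0.1326, 0.0935]
tool_rot: [0.378, 0.926, 0.002, 0.001]
force: [1.7, 7.4, 3.2]
grip_width: 0.0535
finger_force: 25.0
[0.50664612 0.13262145 0.09345794] [ 1.0057245  -0.29997635 -0.0854367 ] -0.7673501166027448 0.05353896302825132
```

```bash
python3 -m crank '[[-0.2,0,0.004,0,0.2],[-0.2,0,0.004,0,0.4],[-0.2,0,0.004,0,0.6],[-0.2,0,0.004,0,0.8],[-0.2,0,0.004,0,0.8]]'
python3 - <<'E'
from h import *
s=sensors.sense();print(s["tool_pos"],s["wrist_torque"],s["joint_positions"][5],s["joint_torque"][5],s["grip_width"])
m=snap("wrist","w2.png",(150,80,362,300),2.5)
E
```

```text
time: 3.73
tool_pos: [0.5079, 0.1335, 0.0935]
tool_rot: [0.555, 0.832, 0.003, 0.001]
force: [6.2, 9.7, 0.7]
grip_width: 0.0536
finger_force: 25.0
[0.50794038 0.13347568 0.09352031] [ 1.33284733 -0.72201947 -0.03448853] -0.3662555929903437 1.2044280767440796 0.053636394625110696
```

```bash
python3 -m crank '[[-0.2,0,0,0,0.2],[-0.2,0,0,0,0.2]]'; python3 - <<'E'
from h import *
s=sensors.sense();print(s["tool_pos"],s["wrist_torque"],s["joint_positions"][5],s["joint_torque"][5],s["grip_width"])
E
```

```text
time: 3.95
tool_pos: [0.5082, 0.1336, 0.0935]
tool_rot: [0.596, 0.803, 0.003, 0.001]
force: [6.9, 11.0, -0.8]
grip_width: 0.0536
finger_force: 25.0
[0.50824601 0.1336005  0.09347823] [ 1.51293558 -0.94116551 -0.0857532 ] -0.26678436112038334 1.0021582245826721 0.053550597935956235
```

```bash
python3 -m crank '[[-0.2,0.004,0.005,0,0.1],[-0.2,0.004,0.005,0,0.2],[-0.2,0.004,0.005,0,0.2]]'; python3 -c "
from h import *
s=sensors.sense();print(s['tool_pos'],s['wrist_torque'],s['joint_positions'][5])"; python3 -m crank '[[-0.2,0,0,0,0.1],[-0.2,0,0,0,0.2],[-0.2,0,0,0,0.2]]'; python3 -c "
from h import *
s=sensors.sense();print(s['tool_pos'],s['wrist_torque'],s['joint_positions'][5])"
```

```text
time: 4.2
tool_pos: [0.5087, 0.1338, 0.0935]
tool_rot: [0.634, 0.773, 0.002, 0.001]
force: [5.7, 4.4, 1.2]
grip_width: 0.0532
finger_force: 25.0
[0.50868508 0.13379663 0.09348533] [ 0.63205683 -0.64159714 -0.01829281] -0.1669162601639541
time: 4.45
tool_pos: [0.5091, 0.1339, 0.0935]
tool_rot: [0.671, 0.741, 0.003, 0.002]
force: [6.6, 5.2, -1.8]
grip_width: 0.0537
finger_force: 25.0
[0.50905144 0.13393351 0.09350579] [ 0.93639246 -1.02868476  0.69916113] -0.06830059380220045
```

View pics/w2.png

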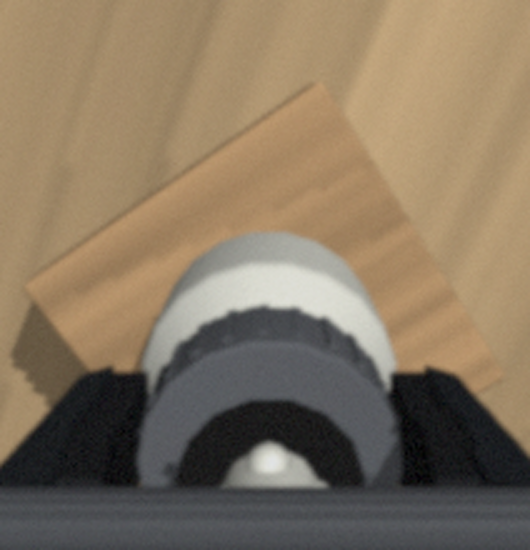

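The crop of the gripped lid shows the pads on both sides. At a total turn of about 1.2 rad the torque jumps to 0.7 N m, so the lid has reached its stop. I'll confirm with a little more turn, then open and re-grip to find the axis by touch.

```bash
cat > st.py <<'E'
from h import *
s=sensors.sense();print(s['time'],s['tool_pos'],s['force'],s['wrist_torque'],s['joint_positions'][[0,5]],s['grip_width'])
E
python3 -m crank '[[-0.2,0,0,0,0.1],[-0.2,0,0,0,0.1],[-0.2,0,0,0,0.1]]' >/dev/null; python3 st.py; python3 -m crank '[[-0.2,0,0,0,-0.1],[0.2,0,0,0,-0.1],[0.6,0,0,0,-0.1],[0.6,0,0,0,-0.1],[0.6,0,0,0,-0.1]]'>/dev/null; python3 st.py;  python3 -m crank '[[-0.2,0,0,0,0],[-0.2,0,0,0,0],[-0.2,0,0,0,0],[-0.2,0,0,0,0],[-0.2,0,0,0,0]]' >/dev/null; python3 st.py
```

```text
4.7 [0.50925979 0.13401469 0.09358444] [ 8.0889555   7.22420599 -1.12996705] [ 0.97260306 -1.15656492  0.59754466] [ 0.03147111 -0.02029081] 0.053182306031769315
5.1167 [0.50666743 0.13297767 0.09266191] [ 0.07025777 -0.32245271  0.12430956] [-0.0538988   0.0286392  -0.02490465] [ 0.0304644 -0.0695323] 0.07017312775589306
5.5333 [0.50902285 0.13307024 0.09298921] [11.93205143  2.65708949 -5.11196655] [ 0.28444127 -1.15734646  0.05830328] [ 0.03021215 -0.06973378] 0.053277017452032886
```

```bash
python3 -m crank '[[0.6,0,0,0,0],[0.6,0,0,0,0],[0.6,0,0.011,0,0.25],[0.6,0,0.011,0,0.5],[0.6,0,0.011,0,0.75],[0.6,0,0.011,0,1]]' >/dev/null;python3 -m crank '[[0.6,0,0,0,0.25],[0.6,0,0,0,0.5],[0.6,0,0,0,0.75],[0.6,0,0,0,1]]' >/dev/null;python3 -m crank '[[0.6,0,0,0,0.25],[0.6,0,0,0,0.5],[0.6,0,0,0,0.75],[0.6,0,0,0,1],[0.6,0,0,0,1],[0.6,0,0,0,1]]' >/dev/null; python3 st.py;  python3 -m crank '[[-0.2,0,0,0,0],[-0.2,0,0,0,0],[-0.2,0,0,0,0],[-0.2,0,0,0,0],[-0.2,0,0,0,0]]' >/dev/null; python3 st.py
```

```text
6.8667 [0.50884138 0.13311861 0.0927622 ] [-1.17424332 -0.81939123  0.9381846 ] [-0.05346012  0.14589243  0.04194231] [0.03059694 1.426866  ] 0.06999732264648074
7.2833 [0.50957607 0.13018956 0.0928638 ] [  0.46785157 -19.1470529    1.03645033] [-2.90138148  0.08436095  0.04046635] [0.02757682 1.42875106] 0.053494428427371746
```

```bash
python3 -m crank '[[0.6,0,0,0,0],[0.9,0,0,0,0],[0.9,0,0,-0.2,0],[0.9,0,0,-0.4,0],[0.9,0,0,-0.45,0],[0.9,0,0,-0.45,0]]' >/dev/null; python3 st.py; python3 -c "
from h import *
print(tool([.473,-.234,.15]),Ro.from_quat(sensors.sense()['tool_rot']).as_matrix().round(3))"
```

```text
7.7833 [0.5102184  0.13351085 0.18584351] [-0.14142969  0.62495526 -0.4791316 ] [0.02490841 0.10428475 0.01073749] [0.03112865 1.42957033] 0.08368323701317827
[-0.49948738  1.77833592  0.17716827] [[ 0.985  0.171  0.006]
 [ 0.171 -0.985  0.   ]
 [ 0.006  0.001 -1.   ]]
```

```bash
python3 -m crank '[[0.9,-0.055,0.2,0.02,0],[0.9,-0.11,0.4,0.04,0],[0.9,-0.165,0.6,0.06,0],[0.9,-0.22,0.8,0.08,0],[0.9,-0.25,0.9,0.09,0]]' >/dev/null
python3 -m crank '[[0.9,-0.055,0.2,0.02,0],[0.9,-0.11,0.4,0.04,0],[0.9,-0.165,0.6,0.06,0],[0.9,-0.22,0.8,0.08,0],[0.9,-0.25,0.88,0.09,0],[0.9,-0.25,0.88,0.09,0],[0.9,-0.25,0.88,0.09,0]]' >/dev/null;python3 st.py
python3 - <<'E'
from h import *
m=snap("wrist","w3.png",None,1.5)
print(px(m,[.473,-.234,.038])*1.5)
import pickle;pickle.dump(m,open("m1.pkl","wb"))
E
```

```text
8.7833 [ 0.47037642 -0.23442537  0.14530736] [-0.74472329  0.02262759 -0.56126597] [-0.00425286  0.16959408  0.03847874] [-0.6880146   0.71293045] 0.08395267636199256
[387.79429232 286.73966134]
```

View pics/w3.png

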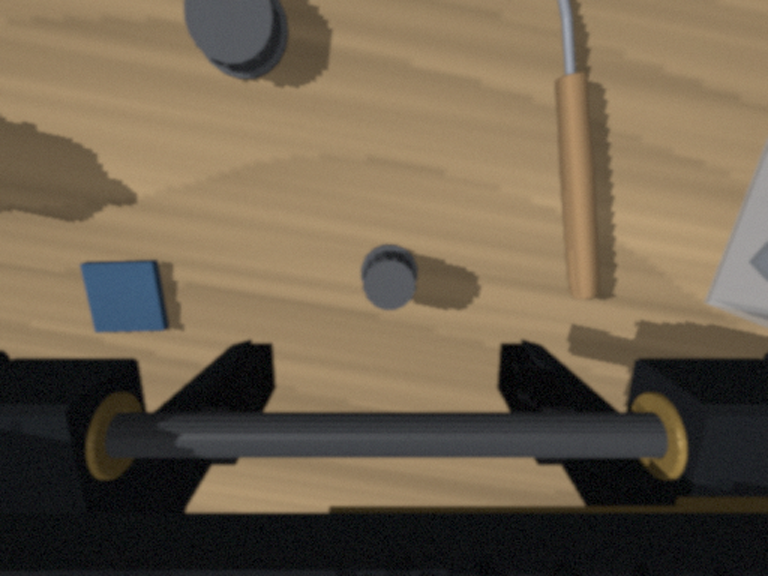

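The narrow cap's top is a disc centred at about (390,282). The tile, knife handle and wide cap are all well clear of the fingers.

```bash
python3 - <<'E'
from h import *
import pickle;m=pickle.load(open("m1.pkl","rb"))
P=at(m,390/1.5,282/1.5,.038);print(P)
s=sensors.sense();R=Ro.from_quat(s["tool_rot"]).as_matrix()
Q=P+R@[-.0026,-.0019,0];print(Q)
Q[2]=.009;P[2]=.009;print(tool(P),tool(Q))
E
```

```text
[ 0.47617581 -0.23482146  0.038     ]
[ 0.47329028 -0.2333919   0.03800706]
[0.0268178  0.01211348 0.68384929] [0.01381784 0.00261355 0.68388461]
```

```bash
python3 -m crank '[[0.9,0.018,0.007,0.15,0],[0.9,0.018,0.007,0.35,0],[0.9,0.018,0.007,0.5,0],[0.9,0.018,0.007,0.6,0],[0.9,0.018,0.007,0.68,0],[0.5,0.018,0.007,0.68,0],[0.1,0.018,0.007,0.68,0],[-0.3,0.018,0.007,0.68,0],[-0.3,0.018,0.007,0.68,0],[-0.4,0.018,0.007,0.68,0],[-0.4,0.018,0.007,0.68,0],[-0.4,0.018,0.007,0.68,0]]' 5;python3 st.py
python3 -m crank '[[0,0,0,0,0],[0.3,0,0,0,0],[0.3,0,0,0,-0.25],[0.3,0,0,0,-0.5],[0.3,0,0,0,-0.75],[0.3,0,0,0,-1]]' >/dev/null
python3 -m crank '[[0.3,0,0,0,-0.25],[0.3,0,0,0,-0.5],[0.3,0,0,0,-0.75],[0.3,0,0,0,-1]]' >/dev/null
python3 -m crank '[[0.3,0,0,0,-0.25],[0.3,0,0,0,-0.5],[0.3,0,0,0,-0.75],[0.3,0,0,0,-1],[0.3,0,0,0,-1],[0.3,0,0,0,-1]]' >/dev/null;python3 st.py
```

```text
time: 9.83
tool_pos: [0.475, -0.2355, 0.0113]
tool_rot: [0.996, 0.085, 0.0, 0.0]
force: [-0.0, -0.2, 0.1]
grip_width: 0.0392
finger_force: 0.0
9.8333 [ 0.47496587 -0.23551668  0.01130413] [-0.00091829 -0.23820942  0.11581739] [ 0.00519826  0.17685308 -0.02616098] [-0.68383655  0.71616541] 0.039187698331617865
11.1667 [ 0.47483722 -0.23546248  0.01079533] [ 0.38267005 -0.18699664 -0.54504471] [-0.04162126  0.09862927  0.0708646 ] [-0.68391189 -0.78008847] 0.05732509524477185
```

```bash
python3 -m crank '[[-0.5,0,0,0,0],[-0.5,0,0,0,0],[-0.5,0,0,0,0],[-0.5,0,0,0,0],[-0.5,0,0,0,0],[-0.5,0,0,0,0],[-0.5,0,0,0,0],[-0.5,0,0,0,0]]' 5 >/dev/null;python3 st.py
python3 -m crank '[[0,0,0,0,0],[0.3,0,0,0,0],[0.3,0,0,0,0],[0.3,0,0,0,0.25],[0.3,0,0,0,0.5],[0.3,0,0,0,0.75],[0.3,0,0,0,1]]' >/dev/null
python3 -m crank '[[0.3,0,0,0,0.25],[0.3,0,0,0,0.5],[0.3,0,0,0,0.75],[0.3,0,0,0,1]]' >/dev/null
python3 -m crank '[[0.3,0,0,0,0.25],[0.3,0,0,0,0.5],[0.3,0,0,0,0.75],[0.3,0,0,0,1],[0.3,0,0,0,1],[-0.1,0,0,0,1],[-0.5,0,0,0,1],[-0.5,0,0,0,1],[-0.5,0,0,0,1],[-0.5,0,0,0,1],[-0.5,0,0,0,1],[-0.5,0,0,0,1]]' 35 >/dev/null;python3 st.py
```

```text
11.8333 [ 0.47482458 -0.23543631  0.01079068] [-0.68453611  0.13808653  0.05304648] [-0.05301874  0.02392558 -0.00051197] [-0.68386832 -0.78366688] 0.032629165885749316
13.75 [ 0.47483763 -0.23543756  0.01079575] [ 0.87542633  0.56670375 -0.35198201] [ 0.00619199  0.17129464 -0.01999281] [-0.68386333  0.7157201 ] 0.031340425330293
```

```bash
python3 -m crank '[[-0.5,0,0,-0.1,0],[-0.5,0,0,-0.25,0],[-0.5,0,0,-0.45,0],[-0.5,0,0,-0.65,0],[-0.5,0,0,-0.83,0],[-0.5,0,0,-0.83,0],[-0.5,0,0,-0.83,0]]' >/dev/null;python3 st.py;python3 -c "
from h import *
print(tool([.509,.130,.175]))"
```

```text
14.3333 [ 0.47523976 -0.23570471  0.17831403] [ 0.14963833 -0.27814565 -1.04133941] [ 0.0248235   0.14354268 -0.00871982] [-0.68375718  0.71589987] 0.03142351008722724
[ 0.47771694 -1.77310349  0.01254416]
```

```bash
python3 -m crank '[[-0.5,0.03,-0.1,0,0],[-0.5,0.07,-0.25,0,0],[-0.5,0.11,-0.4,0,0],[-0.5,0.15,-0.55,0,0],[-0.5,0.19,-0.7,0,0],[-0.5,0.24,-0.88,0,0]]' >/dev/null
python3 -m crank '[[-0.5,0.04,-0.15,0,0],[-0.5,0.08,-0.3,0,0],[-0.5,0.12,-0.45,0,0],[-0.5,0.16,-0.6,0,0],[-0.5,0.2,-0.75,0,0],[-0.5,0.24,-0.86,0,0],[-0.5,0.24,-0.89,0,0],[-0.5,0.24,-0.89,0,0],[-0.5,0.24,-0.89,0,0],[-0.5,0.24,-0.89,0,0]]' >/dev/null
python3 st.py;python3 -c "
from h import *
print(tool([.509,.130,.175]))
snap('side','s2.png',(180,110,270,220),5);snap('wrist','w4.png',(130,80,382,290),2.2)
im=[cv2.imread('pics/'+f) for f in('s2.png','w4.png')];im[1]=im[1][:,:];h=min(i.shape[0] for i in im)
cv2.imwrite('pics/c2.png',cv2.resize(np.hstack([i[:h,:450] if k==0 else cv2.resize(i[:h],None,fx=.62,fy=1)[:,:345] for k,i in enumerate(im)]),None,fx=1,fy=1))"
```

```text
15.6667 [0.50903636 0.12857686 0.17619301] [-0.06408602  0.75597265  0.06860806] [-0.03184062  0.12821833 -0.01557168] [0.02184075 1.42306684] 0.031578060098329516
[ 0.00103002 -0.00704476  0.00596306]
```

View pics/s2.png

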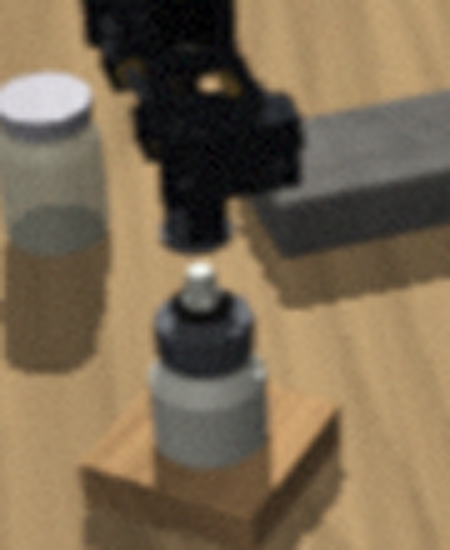

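The side view shows the cap's flange centred over column 195 and the spout tip at column 200. With the bottle's slant in the picture taken into account, they agree to about 1 mm. I'll lower the cap over the tip.

```bash
python3 -m crank '[[-0.5,0.002,-0.004,0.04,0],[-0.5,0.002,-0.004,0.08,0],[-0.5,0.002,-0.004,0.11,0],[-0.5,0.002,-0.004,0.13,0],[-0.5,0.002,-0.004,0.13,0],[-0.5,0.002,-0.004,0.13,0]]' 40 >/dev/null;python3 st.py
python3 -m crank '[[-0.5,0,0,0.015,0],[-0.5,0,0,0.03,0],[-0.5,0,0,0.03,0],[-0.5,0,0,0.03,0]]' >/dev/null;python3 st.py
```

```text
16.2667 [0.50946219 0.13056508 0.15050653] [ 0.3893809   0.09366366 -0.46756441] [0.03229314 0.20183254 0.00282858] [0.02557181 1.42555513] 0.03142758815424011
16.6 [0.50946968 0.13061875 0.14468771] [ 0.40951848 -1.22896787 -1.33658797] [-0.01453038  0.1350733  -0.07624049] [0.02566824 1.42559124] 0.03136466963853823
```

```bash
for i in 1 2 3; do python3 -m crank '[[-0.5,0,0,0.008,0],[-0.5,0,0,0.015,0],[-0.5,0,0,0.015,0]]' >/dev/null;python3 st.py; done
```

```text
16.85 [0.5094304  0.13058409 0.14156073] [-0.55584168  0.28065845  0.36968402] [0.02131321 0.1507995  0.02612103] [0.02561571 1.4255906 ] 0.031547284749380386
17.1 [0.50958441 0.13044261 0.1387066 ] [ 0.89133377 -1.5595772   1.00513123] [-0.20642152  0.12801747  0.01022403] [0.02551477 1.42558944] 0.03138153530314228
17.35 [0.50993235 0.13039973 0.13647049] [-0.14402526 -1.87311424  3.63824789] [-0.30379152  0.21292583  0.04444586] [0.02541564 1.42563811] 0.031117035699869445
```

```bash
for i in 1 2 3; do python3 -m crank '[[-0.5,0,0,0.006,0],[-0.5,0,0,0.012,0],[-0.5,0,0,0.012,0]]' >/dev/null;python3 st.py; done
```

```text
17.6 [0.50926736 0.13037268 0.13272968] [ 1.20723905 -1.756895   -4.68215365] [-0.34123208 -0.06169634  0.00198674] [0.02539499 1.4256183 ] 0.03144687193476088
17.85 [0.5094041  0.13048294 0.13062867] [ 0.62495931 -2.72981462 -1.98159885] [-0.49127828  0.12384241 -0.02512969] [0.02550152 1.42561831] 0.0311300339909003
18.1 [0.50963169 0.13060842 0.12892304] [-1.53752953 -1.25165639  5.26395806] [-0.39811292  0.36056357 -0.05765705] [0.02563623 1.42565857] 0.0314418818199183
```

The force dropped and then rose again, so the cap clicked near 12 mm. It is now on the ring, mouth about 6 mm above the lid at 5 N. I'll press on until the force climbs steeply.

```bash
for i in 1 2 3; do python3 -m crank '[[-0.5,0,0,0.003,0],[-0.5,0,0,0.006,0],[-0.5,0,0,0.006,0],[-0.5,0,0,0.006,0]]' >/dev/null;python3 st.py; done
```

```text
18.4333 [0.50967236 0.13063066 0.12793965] [-1.16279316 -2.32398328  6.07814252] [-0.36490355  0.42380642  0.00910315] [0.02567835 1.42558167] 0.03132017738799791
18.7667 [0.50971683 0.13064189 0.1271575 ] [-2.72133868 -1.49302373  9.61635281] [-0.38618187  0.66755875  0.00628552] [0.02571742 1.42560028] 0.031543979875416024
19.1 [0.50987528 0.13066925 0.12701851] [-6.18232161 -1.67665468 19.47295384] [-0.43424394  1.14539567 -0.0151608 ] [0.02580177 1.42565933] 0.03158185615085741
```

```bash
python3 -m crank '[[-0.5,0,0,-0.001,0],[-0.5,0,0,-0.001,0],[-0.5,0,0,-0.001,0],[-0.5,0,0,-0.001,0],[-0.5,0,0,-0.001,0],[-0.5,0,0,-0.001,0]]' >/dev/null;python3 st.py; python3 -c "
from h import *
snap('side','s3.png',(180,110,270,220),5)"
```

```text
19.6 [0.50985903 0.13068197 0.12703206] [-5.07940653 -3.0377741  17.28229339] [-0.40271086  0.99403802  0.02227545] [0.0257883  1.42561229] 0.03137128747656924
```

View pics/s3.png

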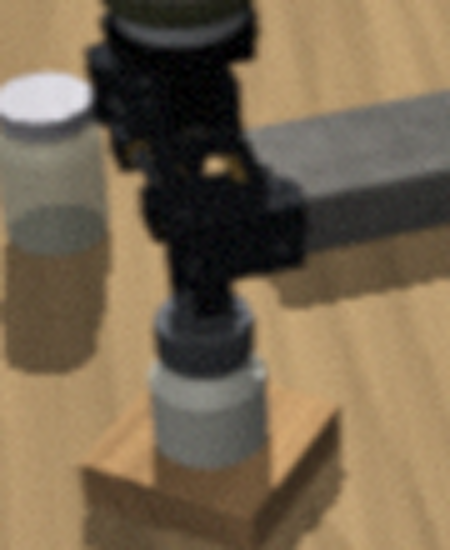

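The picture shows the cap seated at about (205,315), upright and centred on the lid, with the fingers holding it. The push is steady at 17 N and the height no longer changes.

```bash
python3 -c "
from bench import ticket
print(ticket.hand_in())"
```

```text
the job is handed in; nothing more can be done
None
```

I screwed the lid to its stop and snapped the narrow cap on, and handed the job in at about 20 s still pressing it fully home with about 17 N; the hand-in returned no verdict.

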